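# Seat a jar stopper with a locking press, then trip its release lever

## Task

Drive the cork stopper fully home in the white jar with the locking press: squeeze the long upper handle down towards the fixed lower one until it goes over centre and stays locked by itself when you let go. Then pull the small release lever outward, away from the jar, until the press springs open, and leave the jar standing in its ring. Press and pull gently, never forcing the handle or the lever against their stops, and leave everything else where it is.

Things in the scene. Friction and masses are not known exactly. Their poses are not given: they have to be found in the camera images.
- press: Locking press, fixed to the hob: dark steel base 130 x 370 x 12 mm, grey column to z = 192 mm (y -30 to +40 mm). Origin under the base at the column; z up; +y along the base to the jar (axis at y = +85 mm), -y along the two handles, which lie in the plane x = 0. The robot stands on its -x side. The fixed lower handle is a black bar 24 mm wide, z 91 to 109, y -25 to -210 mm.
- handle: Moving upper handle: black bar 24 mm wide, 18 mm thick, reaching 190 mm from its pivot. Origin on the pivot, at (0, -10, 150) mm in the press frame; its -y runs to the tip, its z is the upper side. It turns about the press's x. Free, a spring holds it about 0.8 rad (45 deg) above level; locked, it lies within 0.1 rad of level, differing from start to start with a set screw, not measured.
- handle_grip (a point): Press here: point on the handle's upper face 150 mm from the pivot. It resists with 5 to 14 N, falling to nothing towards the centre point (about 0.05 rad above the locked rest); past that it snaps down by itself onto a hard stop and stays. Let go earlier it springs up; pushed on against the stop the springy bar gives 1 mm per 8 N. Over 35 N of finger force on any part of the press is forcing.
- release (a joint): Angle of the release lever, rad: 0 with its arm upright (a spring of 1 to 5 N at the bar returns it), growing as its top bar is pulled outward (press -y), stop at 1.0. Its nose lifts the locked handle back over the centre after 0.1 to 0.8 rad, depending on the set screw, at 3 to 6 N of pull. The handle then springs up, staying within x = -12 to +12 mm.
- release_shaft (a point): Axis of the release lever's shaft, which runs along the press's x: at (-75, -170, 110) mm in the press frame, straight below the bar at rest.
- release_bar (a point): Centre of the round steel cross bar at the top of the release lever: 12 mm diameter, 44 mm long along the press's x, 65 mm from the shaft, at (-75, -170, 175) mm in the press frame at rest. It sits on a flat arm 14 mm wide (x) and 8 mm thick (y). The space on both its sides (press +y and -y) is free.
- spindle_top (a point): Centre of the top of the 28 mm wide cap of the press's vertical steel spindle over the jar. In the press frame its z is 221 to 236 mm when the press stands open and about 202.5 mm when it is locked; it hardly changes within 0.1 rad of the centre point.
- jar: White stoneware jar with a thin blue band, 78 mm diameter, 60 mm tall without its stopper, 0.4 kg, loose, standing in a low ring on the press's base below the spindle. Origin: centre of its underside, z up.
- stopper (a joint): How far the cork stopper (60 mm wide rim) has gone into the jar, m: about 0 at the start, 0.008 fully home. It is too stiff to sink by its own weight (about 9 N).
- tomato_tin: Bystander: tin 76 mm wide, 58 mm tall. Origin under its centre.
- salve_pot: Bystander: low round pot 69 mm wide, 41 mm tall. Origin under its centre.
- small_jug: Bystander: small blue jug 67 x 103 x 85 mm. Origin under its centre.
- spice_jar_1: Bystander: spice jar with a white cap, 44 mm wide, 101 mm tall. Origin under its centre.
- salt_shaker: Bystander: salt shaker 44 mm wide, 90 mm tall. Origin under its centre.
- wooden_spoon: Bystander: wooden spoon 297 mm long, lying. Origin under its centre.
- scrub_brush_1: Bystander: wooden scrubbing brush 55 x 140 x 42 mm. Origin under its centre.
- tumbler: Bystander: glass tumbler 81 mm wide, 92 mm tall. Origin under its centre.
Mind the look-alikes: they are no part of the job. What is shaped like the jar but orange or pink is not meant.

How it is judged:
By the outcome, as a careful person would: the job done as asked, in the order asked, and still so for the second after the job is handed in, with the robot touching nothing.
It also fails if it takes over 61 s, if anything falls off the work surface, if the arm or the gripper's body presses on something with over 40 N, if the wrist force passes 120 N, or if a joint passes its speed limit or range.

## Robot

A 6-joint arm with a two-finger parallel gripper is mounted at the origin on a cart in front of the work surface, level with it; the furniture and walls round the work are solid. World frame = base frame: x ahead of the robot, y to its left, z up, the work surface at z = 0. Lengths are in mm, angles in degrees, forces in N, time in s.
With the tool pointing down it reaches from about 375 to 975 mm from the base axis. Payload 3.8 kg.
Tool frame: the origin (TCP) lies midway between the tips of the shut fingers; the grasp point (between the pads) lies 19 mm behind it; z points along the fingers, y is the line along which they close (so a half turn about z gives the same grasp; the last joint's range is limited). The gripper opens to 85 mm and grips with 20 to 120 N. Pads are 22 mm wide; open, the fingers measure 114 mm over their backs; the gripper's body (76 mm by 85 mm) begins 54 mm behind the grasp point. The pads swing forward as they close: fully open they stand 13 mm farther back than shut.
Start: joints at [63.833, 15.12, 91.902, -0, 72.978, -2.114], TCP at [275.112, 616.386, 231.28] pointing down, gripper open.
Joint ranges: [-150.88, 150.88], [-54.13, 125.18], [17.81, 147.31], [-75.09, 255.09], [0, 152.58], [-146.25, 146.25]. Speed limits (degrees/s): [147.25, 147.25, 180, 180, 180, 180].

## Interface

Orientations are given as a 3x3 rotation matrix whose columns are the frame's x, y, z axes.
In Python, from cell import ctrl gives the robot as it stands. The module is installed in compiled form; this text tells all that it offers.
- The arm moves only by the shell command python3 -m jog 'ROWS' [OPENING] [FORCE]. ROWS is JSON, a list of rows, each a list of 2 entries, a list of its own where there are three numbers: the shift along the tool's x, y, z in cm, then the turn, a rotation vector about the tool's x, y, z in rad. A call has 1 to 20 rows; each row is the pose to reach, as a shift and turn from the pose commanded when the call began, along the tool's axes at that moment; what a row does not reach only later rows make up. A row lasts 1/10 s, in which the tool goes at most 50 mm and 8.59 degrees, less where a joint would pass 70% of its speed; a pose out of reach is approached as far as the arm can. A call with a gripper value outside its range is refused whole. OPENING is the opening, from 0 (shut) to 1 (fully open), set as the call begins (- or left out, the last holds). The fingers move at their own pace and stop on an object; FORCE is the grip in N (left out, the last holds). Time passes only in rows, so rows that repeat a pose let the fingers close. It gives the time, the measured TCP pose, the force, the opening and the grip force at its end, in the units of the state.
- ctrl.state(): the state, without advancing time (a new reading comes with each control period).
- ctrl.grab_frame(name): name is "scene" or "top" or "wrist"; returns (picture, depth): 384x512x3 uint8, red, green, blue; 384x512 float32, mm along the optical axis (not along the pixel's ray), 0 where there is no reading.
- ctrl.camera_model(name): a dict with "fovy" (degrees; the focal length in pixels is half the picture's height over the tangent of half this angle, whatever the lens; pixels are square), "cx", "cy" (the principal point, pixels), "k1" (the pictures are not rectified: a ray, as slopes to the right and down, at radius r is drawn at 1 + k1 r^2 times it, then the intrinsics apply), "eye" and "orientation" of the camera in the world; the wrist camera has in their place "T_tool_cam" (4x4, takes a point from camera to tool coordinates, whose origin is the TCP and whose axes are the flange's). Camera axes: x right, y down, z forward; pixel columns grow to the right and rows downward; lengths in mm; the calibration is good to about 2 mm. A picture is of the moment at which its call begins: read the wrist's pose just before it. camera_model takes no time and is no camera call.
- ctrl.job_done(): hands the job in; it is judged then, once.
The state is a dict: "t": time; "qpos": joint angles; "qvel": joint speeds; "joint_efforts": joint torques, N m; "tool_pos": TCP position; "tool_rot": TCP orientation; "wrist_force": force on the tool from outside, world axes, zero at the start; "torque": the same for the moment, N m; "width": finger opening in mm; "finger_force": force on a finger pad.
Only numpy, scipy, OpenCV 4.12 (cv2) and the standard library are available. Lean on these libraries where they do the work, as an engineer would, in place of code of your own. Each camera call takes 0.05 s, during which the arm holds its last target. There are 200 camera calls.

## Working session

There is one attempt and no reset: what is moved stays moved. The work goes in short steps, Python scripts to look and compute and a shell command to move; the robot and the scene stay as the last step left them, time stands still between calls to the robot, and variables do not carry over. Pictures are saved under pics/ and viewed, at most 10 in all, crops included, and the job is handed in when it is done.

```bash
mkdir -p pics; cat > h.py <<'E'
import numpy as np, cv2
from cell import ctrl
def grab(n):
    s=ctrl.state(); p,d=ctrl.grab_frame(n); m=ctrl.camera_model(n)
    if n=="wrist":
        T=np.eye(4);T[:3,:3]=s["tool_rot"];T[:3,3]=s["tool_pos"];T=T@np.array(m["T_tool_cam"])
    else:
        T=np.eye(4);T[:3,:3]=m["orientation"];T[:3,3]=m["eye"]
    return p,d,m,T
def cloud(d,m,T):
    h,w=d.shape;f=h/2/np.tan(np.radians(m["fovy"])/2)
    K=np.array([[f,0,m["cx"]],[0,f,m["cy"]],[0,0,1.]])
    uv=np.stack(np.meshgrid(np.arange(w),np.arange(h)),-1).reshape(-1,1,2).astype(float)
    s=cv2.undistortPoints(uv,K,np.array([m["k1"],0,0,0.])).reshape(h,w,2)
    P=np.dstack([s[...,0]*d,s[...,1]*d,d])
    return P@T[:3,:3].T+T[:3,3]
def save(n,p,crop=None,sc=1):
    if crop: p=p[crop[1]:crop[3],crop[0]:crop[2]]
    cv2.imwrite("pics/"+n,cv2.resize(p[...,::-1],None,fx=sc,fy=sc,interpolation=cv2.INTER_CUBIC))
E
python3 - <<'E'
from h import *
out=[]
for n in("scene","top"):
    p,d,m,T=grab(n); np.savez(n,p=p,c=cloud(d,m,T),d=d); out.append(p); print(n,m["eye"],m["k1"])
save("a.png",np.vstack(out),None,.78)
print(ctrl.state())
E
```

```text
scene [-164.93267432 1455.61009246  919.18745148] -0.10842195126581734
top [-232.88280837 -279.61316483 1206.68007672] -0.13476376177989535
{'t': 0.1, 'qpos': array([ 6.38314634e+01,  1.51656379e+01,  9.19759182e+01, -7.66233479e-04,
        7.29772491e+01, -2.11462831e+00]), 'qvel': array([ 0.03439469, -0.18441653, -0.00421498, -0.05289106,  0.06825245,
       -0.02696312]), 'joint_efforts': array([ 6.43069925e-04, -5.16709685e+01, -3.68587232e+01, -1.97436493e-04,
        6.33113828e-03, -5.28887568e-06]), 'tool_pos': array([274.83730114, 615.7691018 , 230.05370752]), 'tool_rot': array([[-9.13163937e-01,  4.07591474e-01, -9.02981436e-04],
       [ 4.07592469e-01,  9.13162031e-01, -1.86664277e-03],
       [ 6.37406852e-05, -2.07259929e-03, -9.99997850e-01]]), 'wrist_force': array([ 0.21166801, -0.21406119,  0.0341611 ]), 'torque': array([0.01832637, 0.04334341, 0.00269111]), 'finger_force': 0.0, 'width': 85.46444430483209}
```

View pics/a.png

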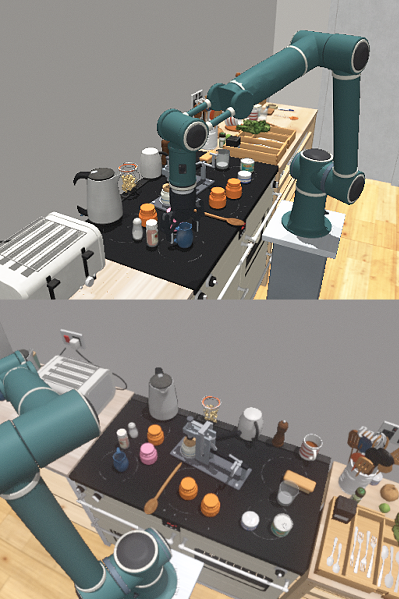

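The top view shows the press near top-camera pixel (275,190). The orange and pink jars are look-alikes, and the white jar stands under the spindle at about (242,195). I'll enlarge that area.

```bash
python3 - <<'E'
from h import *
z=np.load("top.npz"); save("b.png",z["p"],(200,140,360,260),5)
c=z["c"]
for v in range(150,252,10):
    print(v,[tuple(c[v,u].round().astype(int)) for u in range(220,330,10)])
E
```

```text
150 [(np.int64(764), np.int64(281), np.int64(25)), (np.int64(805), np.int64(257), np.int64(-5)), (np.int64(816), np.int64(217), np.int64(2)), (np.int64(829), np.int64(179), np.int64(6)), (np.int64(847), np.int64(142), np.int64(5)), (np.int64(825), np.int64(92), np.int64(48)), (np.int64(881), np.int64(69), np.int64(4)), (np.int64(879), np.int64(26), np.int64(25)), (np.int64(883), np.int64(-13), np.int64(38)), (np.int64(823), np.int64(-65), np.int64(117)), (np.int64(812), np.int64(-103), np.int64(144))]
160 [(np.int64(739), np.int64(270), np.int64(-4)), (np.int64(750), np.int64(230), np.int64(2)), (np.int64(611), np.int64(121), np.int64(189)), (np.int64(598), np.int64(78), np.int64(221)), (np.int64(804), np.int64(124), np.int64(-4)), (np.int64(631), np.int64(22), np.int64(213)), (np.int64(830), np.int64(49), np.int64(4)), (np.int64(848), np.int64(13), np.int64(3)), (np.int64(878), np.int64(-21), np.int64(-12)), (np.int64(801), np.int64(-76), np.int64(90)), (np.int64(797), np.int64(-113), np.int64(110))]
170 [(np.int64(690), np.int64(245), np.int64(-3)), (np.int64(706), np.int64(210), n
[... 3783 characters left out ...]
(-1)), (np.int64(501), np.int64(-117), np.int64(-1)), (np.int64(507), np.int64(-150), np.int64(12)), (np.int64(526), np.int64(-180), np.int64(4)), (np.int64(543), np.int64(-212), np.int64(0))]
250 [(np.int64(370), np.int64(87), np.int64(-6)), (np.int64(379), np.int64(53), np.int64(5)), (np.int64(372), np.int64(13), np.int64(44)), (np.int64(396), np.int64(-13), np.int64(25)), (np.int64(421), np.int64(-38), np.int64(3)), (np.int64(394), np.int64(-82), np.int64(77)), (np.int64(450), np.int64(-100), np.int64(0)), (np.int64(465), np.int64(-130), np.int64(-1)), (np.int64(479), np.int64(-161), np.int64(-2)), (np.int64(490), np.int64(-193), np.int64(3)), (np.int64(505), np.int64(-224), np.int64(1))]
```

View pics/b.png

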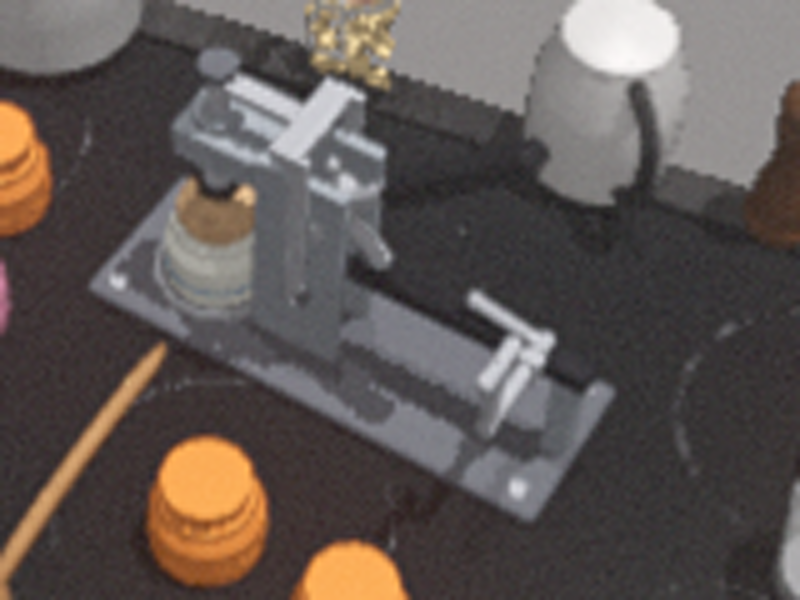

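The crop shows the press. The jar (white with a blue band, cork on top) is at crop (215,250), under the spindle cap at (218,65). The release bar runs from (475,295) to (550,350), and the black handle rises to about (540,150). Base corners are at crop (92,285), (530,520) and (614,387). Next I'll fit the pose.

```bash
cat >> h.py <<'E'
def ray(m,T,uv):
    f=192/np.tan(np.radians(m["fovy"])/2);K=np.array([[f,0,m["cx"]],[0,f,m["cy"]],[0,0,1.]])
    s=cv2.undistortPoints(np.array(uv,float).reshape(-1,1,2),K,np.array([m["k1"],0,0,0.])).reshape(-1,2)
    return np.c_[s,np.ones(len(s))]@T[:3,:3].T
def onz(m,T,uv,z):
    r=ray(m,T,uv); return T[:3,3]+r*((np.array(z)-T[2,3])/r[:,2])[:,None]
def proj(m,T,P):
    f=192/np.tan(np.radians(m["fovy"])/2);q=(np.atleast_2d(P)-T[:3,3])@T[:3,:3];s=q[:,:2]/q[:,2:]
    s=s*(1+m["k1"]*(s**2).sum(1))[:,None]; return s*f+[m["cx"],m["cy"]]
E
python3 - <<'E'
from h import *
m=ctrl.camera_model("top");T=np.eye(4);T[:3,:3]=m["orientation"];T[:3,3]=m["eye"]
o=lambda x,y:(200+(x+.5)/5-.5,140+(y+.5)/5-.5)
uv=[o(92,285),o(530,520),o(614,387),o(218,60),o(475,295),o(550,350),o(512,322)]
P=onz(m,T,uv,[12,12,12,228,178,178,178]);print(P.round(1))
A,B,C=P[:3]; print(np.linalg.norm(A-B),np.linalg.norm(B-C),np.degrees(np.arctan2(*(A-B)[[1,0]])),np.degrees(np.arctan2(*(B-C)[[1,0]])))
E
```

```text
[[ 559.8  187.9   12. ]
 [ 501.7 -171.9   12. ]
 [ 629.9 -190.7   12. ]
 [ 617.   111.5  228. ]
 [ 541.5 -100.6  178. ]
 [ 520.4 -157.9  178. ]
 [ 531.1 -129.1  178. ]]
364.4951736000785 129.5883660726223 80.82799452836367 171.6521438968467
```

```bash
python3 -c "
from h import *
print(ctrl.camera_model('wrist'))"; python3 -m jog '[[[0,0,-5],[0,0,0]],[[0,0,-10],[0,0,0]],[[-46,-53,-20],[0,0,-0.267]],[[-46,-53,-20],[0,0,-0.267]],[[-46,-53,-20],[0,0,-0.267]],[[-46,-53,-20],[0,0,-0.267]],[[-46,-53,-20],[0,0,-0.267]],[[-46,-53,-20],[0,0,-0.267]],[[-46,-53,-20],[0,0,-0.267]],[[-46,-53,-20],[0,0,-0.267]],[[-46,-53,-20],[0,0,-0.267]],[[-46,-53,-20],[0,0,-0.267]],[[-46,-53,-20],[0,0,-0.267]],[[-46,-53,-20],[0,0,-0.267]],[[-46,-53,-20],[0,0,-0.267]],[[-46,-53,-20],[0,0,-0.267]],[[-46,-53,-20],[0,0,-0.267]],[[-46,-53,-20],[0,0,-0.267]],[[-46,-53,-20],[0,0,-0.267]]]' 0; python3 - <<'E'
from h import *
p,d,m,T=grab("wrist"); np.savez("w1",p=p,c=cloud(d,m,T),T=T); save("c.png",p,None,1.5)
print(ctrl.state()["tool_rot"].round(3),T[:3,3])
E
```

```text
{'fovy': 61.11939780728977, 'cx': 257.54347411294856, 'cy': 186.16572569016523, 'k1': 0.022133220656449987, 'T_tool_cam': array([[-1.89217618e-04, -9.45490197e-01, -3.25650506e-01,
         8.35935288e+01],
       [ 9.99999910e-01, -3.02457093e-04,  2.97105681e-04,
        -4.94666659e-01],
       [-3.79405815e-04, -3.25650420e-01,  9.45490169e-01,
        -1.41947050e+02],
       [ 0.00000000e+00,  0.00000000e+00,  0.00000000e+00,
         1.00000000e+00]])}
t: 2.0
tool_pos: [478.8, -54.2, 430.7]
tool_rot: [[-0.988, 0.152, -0.001], [0.152, 0.988, 0.001], [0.001, 0.001, -1.0]]
wrist_force: [-0.3, -0.1, -0.7]
width: -0.3
finger_force: 0.0
[[-0.989  0.151 -0.001]
 [ 0.151  0.989  0.001]
 [ 0.001  0.001 -1.   ]] [396.09687945 -42.24039284 572.76878768]
```

View pics/c.png

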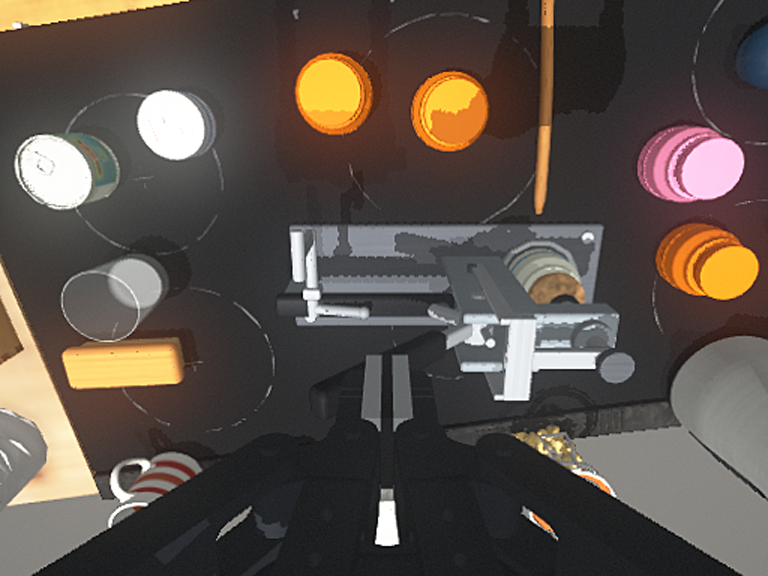

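The wrist view shows, in 768-wide pixels: release bar at (298,256), its shaft at (311,275), spindle cap at (615,366), handle rising to its tip near (315,398) and base corners at (290,225), (604,224). I'll measure these.

```bash
python3 - <<'E'
from h import *
z=np.load("w1.npz");m=ctrl.camera_model("wrist");T=z["T"];c=z["c"]
g=lambda x,y:((x+.5)/1.5-.5,(y+.5)/1.5-.5)
uv=[g(290,226),g(604,224),g(298,256),g(615,366)]
P=onz(m,T,uv,[12,12,178,228]);print(P.round(1))
D=P[1]-P[0];a=np.arctan2(D[1],D[0]);print(np.linalg.norm(D),np.degrees(a))
for u,v in uv: print(c[int(v)-2:int(v)+3,int(u)-2:int(u)+3].reshape(-1,3)[::6].round(0).tolist())
# base-plane edge fit
M=(np.abs(c[...,2]-12)<4)
ex=np.array([np.cos(a-np.pi/2),np.sin(a-np.pi/2)]);ey=np.array([-ex[1],ex[0]])
# origin hypothesis from spindle and from bar
print("o_sp",P[3,:2]-85*ey,"o_bar",P[2,:2]+75*ex+170*ey)
o=(P[3,:2]-85*ey+P[2,:2]+75*ex+170*ey)/2
L=np.dstack([(c[...,:2]-o)@ex,(c[...,:2]-o)@ey,c[...,2]])
R=[g(300,310),g(460,420)]
s=L[200:285,200:320].reshape(-1,3)
s=s[(np.abs(s[:,0])<20)&(s[:,1]<-40)&(s[:,2]>160)]
print("handle pts",len(s)); 
if len(s):
    for y in range(-180,-40,20):
        q=s[np.abs(s[:,1]-y)<10]
        if len(q): print(y,len(q),q[:,0].min(),q[:,0].max(),np.median(q[:,2]))
s=L.reshape(-1,3);s=s[(np.abs(s[:,0]+75)<30)&(np.abs(s[:,1]+170)<30)&(s[:,2]>165)];print("bar",len(s),s.min(0),s.max(0),np.median(s,0))
s=L.reshape(-1,3);s=s[(np.abs(s[:,0])<30)&(np.abs(s[:,1]-85)<30)&(s[:,2]>210)];print("cap",len(s),s.min(0),s.max(0),np.median(s,0))
print(T[:3,3])
E
```

```text
[[ 503.7 -172.4   12. ]
 [ 557.5  190.    12. ]
 [ 498.  -132.8  178. ]
 [ 612.2  107.9  228. ]]
366.3344257954691 81.55652581020409
[[501.0, -178.0, -1.0], [503.0, -177.0, 0.0], [505.0, -175.0, 1.0], [505.0, -171.0, 12.0], [507.0, -170.0, 12.0]]
[[556.0, 191.0, -1.0], [559.0, 193.0, -2.0], [561.0, 195.0, -2.0], [563.0, 196.0, -1.0], [564.0, 197.0, 1.0]]
[[494.0, -135.0, 180.0], [495.0, -134.0, 181.0], [497.0, -133.0, 180.0], [498.0, -132.0, 179.0], [500.0, -131.0, 180.0]]
[[605.0, 103.0, 232.0], [606.0, 103.0, 234.0], [607.0, 104.0, 234.0], [609.0, 106.0, 234.0], [610.0, 106.0, 234.0]]
o_sp [599.74543015  23.78255369] o_bar [597.13746723  24.36768507]
handle pts 1221
-140 450 -13.671874347547838 9.518600140723473 283.3548501182472
-120 100 -13.9420780189141 0.9052310236059383 260.2072965261809
-100 30 -12.821689127994471 -10.418901426540446 229.86834212867805
-80 213 -12.828498909535847 6.975565567596872 223.5703723415341
-60 324 -12.834748805423908 10.31918674518438 208.34209876196874
bar 319 [ -97.76138389 -176.60506184  171.16819426] [ -54.08316635 -164.42591291  182.40050825] [ -77.35543746 -169.57168247  179.32850272]
cap 705 [-13.91905781  55.01368444 210.04986264] [ 13.81490023  96.73280353 235.86193044] [ -2.73353302  76.84192935 232.35474596]
[396.09687945 -42.24039284 572.76878768]
```

```bash
python3 -m jog '[[[-4,-0.8,0],[0,0,0]],[[-8,-1.5,0],[0,0,0]],[[-10.5,-1.8,4],[0,0,0]],[[-10.5,-1.8,8],[0,0,0]],[[-10.5,-1.8,11],[0,0,0]],[[-10.5,-1.8,13],[0,0,0]],[[-10.5,-1.8,13],[0,0,0]],[[-10.5,-1.8,13],[0,0,0]]]' 0 20; python3 - <<'E'
from h import *
p,d,m,T=grab("wrist"); np.savez("w2",p=p,c=cloud(d,m,T),T=T); save("d.png",p,None,1.5)
E
```

```text
t: 2.85
tool_pos: [580.1, -87.2, 301.6]
tool_rot: [[-0.989, 0.15, -0.0], [0.15, 0.989, 0.0], [0.0, 0.0, -1.0]]
wrist_force: [-0.0, -0.9, 1.2]
width: 0.1
finger_force: 0.0
```

View pics/d.png

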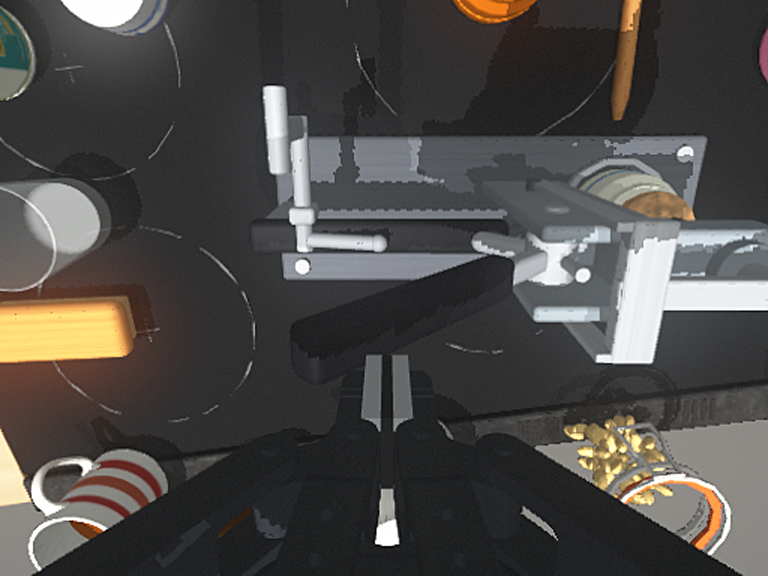

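The close view shows the handle from (500,285) to its tip at (310,350), with the shut finger tips at (387,360) just above it. I'll check the lateral fit with the depth.

```bash
python3 - <<'E'
from h import *
z=np.load("w2.npz");c=z["c"];o=np.array([597,24.]);a=np.radians(-8.5);ex=np.array([np.cos(a),np.sin(a)]);ey=np.array([-ex[1],ex[0]])
L=np.dstack([(c[...,:2]-o)@ex,(c[...,:2]-o)@ey,c[...,2]])
s=L[165:260,190:345].reshape(-1,3);s=s[(abs(s[:,0])<25)&(s[:,2]>170)&(s[:,2]<300)&(s[:,1]<-40)]
for y in range(-150,-40,10):
    q=s[abs(s[:,1]-y)<5]
    if len(q): print(y,len(q),np.percentile(q[:,0],[2,50,98]).round(1),np.percentile(q[:,2],[5,50,95]).round(1))
s=L.reshape(-1,3);s=s[(np.abs(s[:,0]+75)<30)&(np.abs(s[:,1]+170)<30)&(s[:,2]>168)];print("bar",len(s),np.percentile(s,[1,50,99],0).round(1))
t=ctrl.state();q=np.array(t["tool_pos"]);print("tcp",(q[:2]-o)@ex,(q[:2]-o)@ey,q[2])
E
```

```text
-150 192 [-10.3  -1.7   9.5] [277.7 281.4 283.6]
-140 816 [-11.4  -4.1  10.2] [275.  286.  287.8]
-130 912 [-11.4  -4.4  10.3] [265.8 279.4 285.1]
-120 753 [-11.3  -4.9   9.1] [255.7 269.5 275.4]
-110 672 [-11.3  -4.   10.5] [246.4 259.3 265. ]
-100 587 [-11.2  -4.3  10.9] [236.3 249.1 255.1]
-90 519 [-11.1  -3.9  10.7] [226.1 239.4 245.2]
-80 452 [-11.1  -3.9  10.6] [216.4 229.5 235.2]
-70 410 [-11.   -4.3  10.6] [206.  219.5 225.5]
-60 363 [-11.   -3.8  10.7] [196.3 209.6 215.5]
-50 256 [-10.8  -2.1  10.6] [194.7 200.8 205.6]
bar 892 [[ -96.  -175.4  174.4]
 [ -75.3 -169.   179.2]
 [ -52.9 -164.3  181.4]]
tcp 0.4685555447691469 -112.81170036167038 302.88430773362415
```

```bash
python3 -m jog '[[[0,0,1.5],[0,0,0]],[[0,0,2.2],[0,0,0]],[[0,0,2.7],[0,0,0]],[[0,-0.3,3.2],[0,0,0]],[[0,-0.6,3.7],[0,0,0]],[[0,-0.9,4.2],[0,0,0]]]'; python3 -m jog '[[[0,-0.3,0.6],[0,0,0]],[[0,-0.5,1.2],[0,0,0]],[[0,-0.8,1.8],[0,0,0]],[[0,-1.1,2.4],[0,0,0]]]'
```

```text
t: 3.5
tool_pos: [579.6, -98.4, 260.6]
tool_rot: [[-0.988, 0.152, 0.003], [0.152, 0.988, -0.001], [-0.003, -0.0, -1.0]]
wrist_force: [-0.1, 0.2, 7.6]
width: -0.3
finger_force: 2.8
t: 3.9
tool_pos: [579.1, -110.1, 238.6]
tool_rot: [[-0.988, 0.153, 0.006], [0.153, 0.988, -0.003], [-0.006, -0.002, -1.0]]
wrist_force: [-0.7, -0.9, 12.5]
width: -0.0
finger_force: 4.9
```

```bash
python3 -m jog '[[[0.1,-0.4,0.8],[0,0,0]],[[0.1,-0.8,1.6],[0,0,0]],[[0.1,-1.1,2.4],[0,0,0]],[[0.1,-1.4,3.2],[0,0,0]]]'; python3 -m jog '[[[0,-0.2,0.5],[0,0,0]],[[0,-0.4,1.0],[0,0,0]],[[0,-0.5,1.4],[0,0,0]]]'
```

```text
t: 4.3
tool_pos: [577.1, -125.8, 208.3]
tool_rot: [[-0.988, 0.152, 0.009], [0.152, 0.988, -0.006], [-0.01, -0.005, -1.0]]
wrist_force: [-2.6, -5.9, 15.4]
width: 0.2
finger_force: 6.6
t: 4.6
tool_pos: [575.5, -130.5, 192.9]
tool_rot: [[-0.988, 0.153, 0.006], [0.153, 0.988, -0.005], [-0.007, -0.004, -1.0]]
wrist_force: [-1.3, -6.2, 11.2]
width: 0.3
finger_force: 4.8
```

```bash
python3 -m jog '[[[0,0,0.3],[0,0,0]],[[0,0,0.6],[0,0,0]],[[0,0,0.9],[0,0,0]]]'; python3 -m jog '[[[0,0,0.25],[0,0,0]],[[0,0,0.5],[0,0,0]]]'
```

```text
t: 4.9
tool_pos: [575.1, -129.9, 183.2]
tool_rot: [[-0.988, 0.153, 0.005], [0.152, 0.988, -0.004], [-0.006, -0.004, -1.0]]
wrist_force: [-1.7, -4.3, 8.7]
width: -0.2
finger_force: 4.1
t: 5.1
tool_pos: [575.0, -129.9, 177.8]
tool_rot: [[-0.988, 0.152, 0.005], [0.152, 0.988, -0.004], [-0.005, -0.003, -1.0]]
wrist_force: [-0.2, -5.1, 8.4]
width: -0.0
finger_force: 3.6
```

```bash
python3 -m jog '[[[0,0,0.2],[0,0,0]]]'
```

```text
t: 5.2
tool_pos: [574.8, -129.8, 175.5]
tool_rot: [[-0.988, 0.153, 0.004], [0.153, 0.988, -0.004], [-0.005, -0.003, -1.0]]
wrist_force: [-1.4, -3.2, 7.1]
width: -0.1
finger_force: 3.4
```

```bash
python3 -m jog '[[[0,0,0.2],[0,0,0]],[[0,0,0.4],[0,0,0]]]'; python3 -m jog '[[[0,0,0.2],[0,0,0]]]'
```

```text
t: 5.4
tool_pos: [574.7, -129.6, 171.2]
tool_rot: [[-0.988, 0.152, 0.004], [0.152, 0.988, -0.004], [-0.004, -0.003, -1.0]]
wrist_force: [-0.8, -3.7, 6.0]
width: 0.4
finger_force: 2.9
t: 5.5
tool_pos: [574.6, -129.5, 169.1]
tool_rot: [[-0.988, 0.153, 0.004], [0.153, 0.988, -0.004], [-0.004, -0.003, -1.0]]
wrist_force: [-0.5, -4.5, 5.5]
width: -0.0
finger_force: 2.6
```

```bash
python3 -m jog '[[[0,0,0.2],[0,0,0]]]'
```

```text
t: 5.6
tool_pos: [574.5, -129.4, 166.9]
tool_rot: [[-0.988, 0.153, 0.003], [0.153, 0.988, -0.003], [-0.004, -0.003, -1.0]]
wrist_force: [-0.3, -3.7, 4.1]
width: -0.2
finger_force: 2.3
```

```bash
python3 -m jog '[[[0,0,0.2],[0,0,0]]]'; python3 -m jog '[[[0,0,0.2],[0,0,0]]]'
```

```text
t: 5.7
tool_pos: [574.3, -129.0, 164.5]
tool_rot: [[-0.988, 0.153, 0.003], [0.153, 0.988, -0.003], [-0.003, -0.002, -1.0]]
wrist_force: [1.2, -3.3, 3.9]
width: 0.0
finger_force: 2.1
t: 5.8
tool_pos: [573.9, -128.3, 161.9]
tool_rot: [[-0.988, 0.153, 0.002], [0.153, 0.988, -0.001], [-0.002, -0.001, -1.0]]
wrist_force: [-0.4, -3.0, 2.8]
width: -0.0
finger_force: 1.7
```

```bash
python3 -m jog '[[[0,0,0.2],[0,0,0]]]'
```

```text
t: 5.9
tool_pos: [573.5, -127.6, 159.3]
tool_rot: [[-0.988, 0.153, 0.001], [0.153, 0.988, -0.0], [-0.001, -0.0, -1.0]]
wrist_force: [-0.3, -1.8, 2.4]
width: 0.2
finger_force: 1.3
```

```bash
python3 -m jog '[[[0,0,0.2],[0,0,0]]]'; python3 -m jog '[[[0,0,0.2],[0,0,0]]]'
```

```text
t: 6.0
tool_pos: [573.2, -127.1, 156.8]
tool_rot: [[-0.988, 0.152, -0.0], [0.152, 0.988, 0.001], [0.0, 0.0, -1.0]]
wrist_force: [1.1, -0.8, 1.6]
width: 0.0
finger_force: 0.9
t: 6.1
tool_pos: [572.9, -126.7, 154.5]
tool_rot: [[-0.988, 0.152, -0.001], [0.152, 0.988, 0.001], [0.001, 0.001, -1.0]]
wrist_force: [0.2, 0.1, 0.3]
width: 0.2
finger_force: 0.4
```

```bash
python3 -m jog '[[[0,0,0.2],[0,0,0]]]'
```

```text
t: 6.2
tool_pos: [572.5, -126.5, 152.2]
tool_rot: [[-0.988, 0.152, -0.002], [0.152, 0.988, 0.001], [0.002, 0.001, -1.0]]
wrist_force: [0.7, 0.1, -0.7]
width: -0.2
finger_force: 0.0
```

```bash
python3 -m jog '[[[0,0,0],[0,0,0]],[[0,0,-2],[0,0,0]],[[2,0,-6],[0,0,0]],[[5,0,-10],[0,0,0]],[[8,0,-13],[0,0,0]],[[8,0,-13],[0,0,0]],[[8,0,-13],[0,0,0]]]'; python3 - <<'E'
from h import *
p,d,m,T=grab("wrist"); c=cloud(d,m,T); save("e.png",p,None,1.5)
o=np.array([597,24.]);a=np.radians(-8.5);ex=np.array([np.cos(a),np.sin(a)]);ey=np.array([-ex[1],ex[0]])
L=np.dstack([(c[...,:2]-o)@ex,(c[...,:2]-o)@ey,c[...,2]]);np.save("L",L)
s=L.reshape(-1,3);s0=s
s=s[(abs(s[:,0])<9)&(s[:,2]>120)&(s[:,2]<300)]
for y in range(-200,-40,20):
    q=s[abs(s[:,1]-y)<8]
    if len(q): print(y,len(q),np.percentile(q[:,2],[5,50,95]).round(1))
s=s0;s=s[(np.abs(s[:,0]+75)<30)&(np.abs(s[:,1]+170)<30)&(s[:,2]>168)&(s[:,2]<190)];print("bar",len(s),np.percentile(s,[1,50,99],0).round(1))
s=s0;s=s[((s[:,0])**2+(s[:,1]-85)**2<100)];print("cap",len(s),np.percentile(s[:,2],[5,50,95]))
q=np.array(ctrl.state()["tool_pos"]);print("tcp",(q[:2]-o)@ex,(q[:2]-o)@ey,q[2])
E
```

```text
t: 6.9
tool_pos: [494.3, -114.9, 284.1]
tool_rot: [[-0.988, 0.152, 0.002], [0.152, 0.988, -0.0], [-0.002, -0.0, -1.0]]
wrist_force: [0.8, -0.5, 0.0]
width: 0.1
finger_force: 0.0
-200 124 [138.8 142.3 143.5]
-180 146 [142.4 143.5 144.8]
-160 2 [143.4 143.7 144.1]
-140 20 [146.2 147.1 148.5]
-120 256 [122.1 149.1 150.4]
-100 281 [149.4 150.8 152.1]
-80 293 [150.9 152.5 153.8]
-60 262 [144.3 150.9 152.6]
bar 758 [[ -96.2 -176.2  173.3]
 [ -76.7 -170.1  179.2]
 [ -53.4 -164.6  181.4]]
cap 248 [ 93.16649828 103.34174719 118.57694197]
tcp -81.3337527112404 -152.5178795447989 282.6448629143533
```

View pics/e.png

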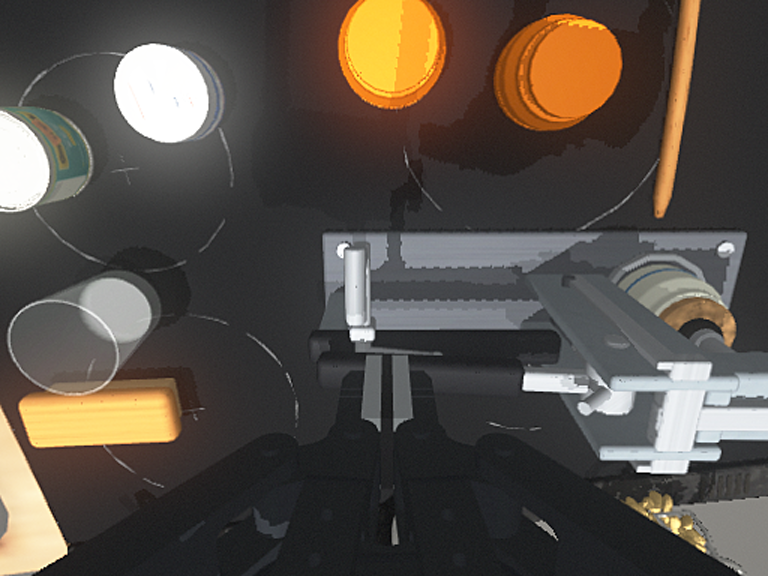

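The picture shows the handle level at (430,370), about -0.09 rad, standing by itself with the finger away, so it is locked. The bar is at (355,285). Next I'll tilt the tool, go in on the bar's +y side and hook it.

```bash
python3 -m jog '[[[0,1,0],[-0.1,0,0]],[[-0.6,2.7,0],[-0.25,0,0]],[[-0.6,2.7,0],[-0.4,0,0]],[[-0.6,2.7,3],[-0.4,0,0]],[[-0.6,2.7,6],[-0.4,0,0]],[[-0.6,2.7,9],[-0.4,0,0]],[[-0.6,2.7,11],[-0.4,0,0]],[[-0.6,2.7,12.7],[-0.4,0,0]],[[-0.6,2.7,12.7],[-0.4,0,0]],[[-0.6,2.7,12.7],[-0.4,0,0]]]'; cat > l.py <<'E'
from h import *
o=np.array([597,24.]);a=np.radians(-8.5);ex=np.array([np.cos(a),np.sin(a)]);ey=np.array([-ex[1],ex[0]])
s=ctrl.state();q=np.array(s["tool_pos"]);f=np.array(s["wrist_force"]);print("tcp",((q[:2]-o)@ex).round(1),((q[:2]-o)@ey).round(1),q[2].round(1),"F",(f[:2]@ex).round(1),(f[:2]@ey).round(1),f[2].round(1))
E
python3 l.py
```

```text
t: 7.95
tool_pos: [503.4, -88.8, 154.0]
tool_rot: [[-0.988, 0.142, 0.056], [0.152, 0.91, 0.387], [0.004, 0.391, -0.921]]
wrist_force: [-0.4, 0.0, 0.8]
width: 0.1
finger_force: 0.0
tcp -75.9 -125.4 154.0 F -0.4 -0.0 0.8
```

```bash
python3 -m jog '[[[0,-0.6,-0.24],[0,0,0]],[[0,-1.1,-0.47],[0,0,0]],[[0,-1.1,-0.47],[0,0,0]]]' >/dev/null; python3 l.py; python3 -m jog '[[[0,-0.28,-0.12],[0,0,0]],[[0,-0.55,-0.24],[0,0,0]]]'>/dev/null; python3 l.py
```

```text
tcp -74.7 -138.7 156.5 F 0.3 0.2 -0.6
tcp -74.9 -143.7 156.8 F 0.5 2.0 0.5
```

```bash
python3 -m jog '[[[0,-0.28,-0.12],[0,0,0]],[[0,-0.55,-0.24],[0,0,0]]]'>/dev/null; python3 l.py
```

```text
tcp -75.0 -149.1 156.8 F 2.2 6.4 -0.1
```

```bash
python3 -m jog '[[[0,-0.3,-0.08],[0,0,0]],[[0,-0.6,-0.15],[0,0,0]]]'>/dev/null; python3 l.py;  python3 -m jog '[[[0,-0.3,-0.08],[0,0,0]],[[0,-0.6,-0.15],[0,0,0]]]'>/dev/null; python3 l.py
```

```text
tcp -75.0 -155.3 156.1 F -0.3 3.0 3.9
tcp -75.0 -162.4 154.7 F 0.3 2.1 3.2
```

```bash
cat > hd.py <<'E'
from l import *
for n in("wrist","top"):
    p,d,m,T=grab(n);c=cloud(d,m,T)
    L=np.dstack([(c[...,:2]-o)@ex,(c[...,:2]-o)@ey,c[...,2]]).reshape(-1,3)
    s=L[(abs(L[:,0])<14)&(L[:,1]<-40)&(L[:,1]>-200)]
    print(n,len(s),"above190:",((s[:,2]>190)&(s[:,2]<300)).sum(),"around 140-156:",((s[:,2]>136)&(s[:,2]<158)).sum())
    s=L[(L[:,0]**2+(L[:,1]-85)**2<150)&(L[:,2]>190)];print("cap",len(s),np.median(s[:,2]) if len(s) else 0)
    save(n+"_f.png",p,None,1.5)
E
python3 hd.py
```

```text
tcp -75.0 -162.4 154.7 F 0.3 2.1 3.2
wrist 6296 above190: 0 around 140-156: 1091
cap 0 0
top 382 above190: 0 around 140-156: 2
cap 0 0
```

```bash
python3 -m jog '[[[0,-0.3,0],[0,0,0]],[[0,-0.65,0],[0,0,0]]]'>/dev/null; python3 l.py;  python3 -m jog '[[[0,-0.35,0.03],[0,0,0]],[[0,-0.7,0.06],[0,0,0]]]'>/dev/null; python3 hd.py
```

```text
tcp -75.0 -168.2 152.2 F 0.3 1.2 4.1
tcp -75.0 -174.5 148.7 F 0.7 1.6 3.7
wrist 6630 above190: 1042 around 140-156: 0
cap 0 0
top 343 above190: 0 around 140-156: 0
cap 0 0
```

```bash
python3 -m jog '[[[0,0.7,-0.06],[0,0,0]],[[0,1.4,-0.06],[0,0,0]],[[0,2.1,0.1],[0,0,0]],[[0,2.7,0.3],[0,0,0]],[[0,3.3,0.5],[0,0,0]],[[0,4,0.9],[0,0,0]],[[0,4.85,1.4],[0,0,0]],[[0,4.85,1.4],[0,0,0]]]'; python3 l.py; python3 -m jog '[[[0,1.2,-2.8],[0,0,0]],[[0,2.4,-5.5],[0,0,0]],[[0,4.3,-10],[0,0,0]],[[0,6.2,-14.7],[0,0,0]],[[5,6.2,-14.7],[0,0,0]],[[10,6.2,-14.7],[0,0,0]],[[10,6.2,-14.7],[0.1,0,0]],[[10,6.2,-14.7],[0.25,0,0]],[[10,6.2,-14.7],[0.4,0,0]],[[10,6.2,-14.7],[0.4,0,0]],[[10,6.2,-14.7],[0.4,0,0]]]'; python3 hd.py; python3 -c "
import cv2,numpy as np
a=cv2.imread('pics/wrist_f.png');cv2.imwrite('pics/g.png',a)"
```

```text
t: 10.45
tool_pos: [504.2, -86.2, 154.4]
tool_rot: [[-0.989, 0.139, 0.058], [0.151, 0.91, 0.386], [0.001, 0.39, -0.921]]
wrist_force: [0.0, -0.2, -0.8]
width: 0.3
finger_force: 0.0
tcp -75.5 -122.7 154.4 F 0.1 -0.2 -0.8
t: 11.55
tool_pos: [405.7, -71.2, 314.3]
tool_rot: [[-0.989, 0.149, 0.0], [0.149, 0.989, 0.002], [0.0, 0.002, -1.0]]
wrist_force: [0.0, -0.8, 0.3]
width: -0.2
finger_force: 0.0
tcp -175.1 -122.5 314.3 F 0.1 -0.8 0.3
wrist 1387 above190: 0 around 140-156: 0
cap 781 219.00580883508155
top 673 above190: 143 around 140-156: 0
cap 0 0
```

View pics/g.png

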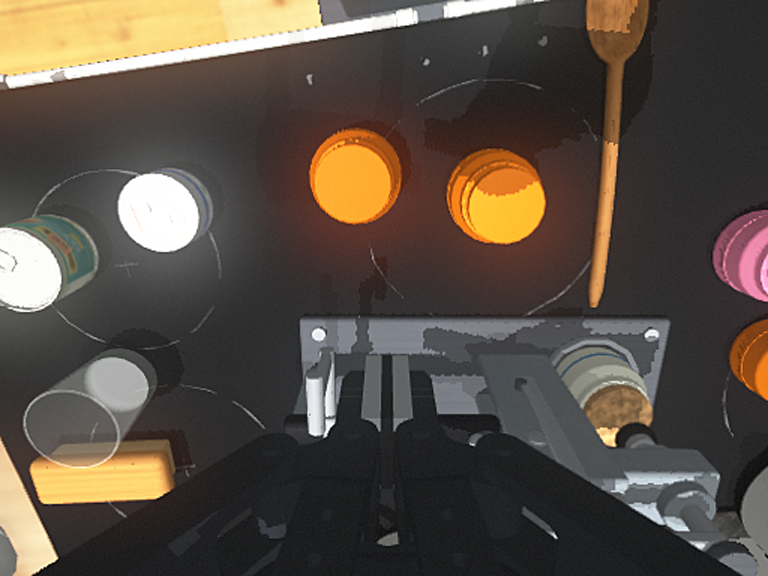

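The press is open, the jar stands in its ring at (605,385) and the lever is back upright at (315,400). One check of the cork height before and after, then I'll hand in.

```bash
python3 - <<'E'
from l import *
p,d,m,T=grab("top");c2=cloud(d,m,T);c1=np.load("top.npz")["c"]
p,d,m,T=grab("wrist");c3=cloud(d,m,T);c0=np.load("w1.npz")["c"]
for c in(c1,c2,c0,c3):
    L=np.dstack([(c[...,:2]-o)@ex,(c[...,:2]-o)@ey,c[...,2]]).reshape(-1,3)
    s=L[(L[:,0]>-28)&(L[:,0]<-12)&(abs(L[:,1]-85)<18)&(L[:,2]>60)&(L[:,2]<110)];print(len(s),np.percentile(s[:,2],[10,50,90]).round(1) if len(s) else 0)
E
```

```text
tcp -175.2 -124.3 313.8 F 0.3 -0.7 0.5
62 [71.5 87.  90.5]
45 [71.4 81.3 84.7]
303 [70.6 88.  89.5]
414 [70.7 80.7 82.1]
```

The cork sank by about 7.5 mm, from 88–89 to 81 mm, so it is home within the measuring error.

```bash
python3 -c "
from cell import ctrl
print(ctrl.job_done())"
```

```text
the job is handed in; nothing more can be done
None
```

The job is handed in: the handle locked over centre and stayed down by itself, the cork went in about 7.5 mm (8 mm is fully home, within measuring error), and the release lever sprang the press open with the jar still standing in its ring, with measured forces staying under about 17 N.

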